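Slide the parts pallet under the low crossbar

TASK

Push the flat aluminium pallet along the fixture base with the fingertips so that it slides in under the low crossbar, between the two uprights, and sits squarely home against the end stop beyond it. Keep it flat on the base the whole way, without lifting or tipping it or forcing it up against the crossbar, and leave the jar, the brass bushing and the wooden case where they are.

Things in the scene. Friction and masses are not known exactly. Their poses are not given: they have to be found in the camera images.
- fixture: Dark steel base plate fixed to the bench, 310 (x) x 200 (y) x 12 mm thick, carrying two uprights, a crossbar and an end stop. Origin: centre of its underside, on the bench top; x runs along the lane, the way the pallet must be pushed; z up. The lane before the uprights is plain and open. Its place and yaw differ between runs; it never moves during one.
- mouth (a point): Middle of the lane on the base's top where the two steel uprights begin: fixture x = 50 mm, 12 mm above the bench. The uprights run from here to x = 80 mm, 14 mm thick, inner faces at y = +51 and -51 mm (102 mm apart). From each a 12 mm high guide flares outward by about 45 degrees back to x = 35 mm as a lead-in.
- crossbar: Steel bar across the tops of the uprights, 30 mm deep (x), 130 mm wide (y), 14 mm tall. Origin: centre of its underside, at fixture x = 65 mm, 31 mm above the bench, so 19 mm above the base's top: the pallet passes with 3 mm of headroom. Its screw heads reach 48 mm above the bench.
- stop: Steel end stop fixed on the base beyond the crossbar, 14 (x) x 70 (y) x 16 mm tall, screw heads 2 mm more. Origin: bottom edge of its face toward the crossbar, on the base's top (12 mm above the bench), in the middle of the lane at fixture x = 125 mm.
- pallet: Loose flat aluminium plate 120 (x) x 92 (y) x 16 mm, two round brass inlays in its top, 0.3 to 0.6 kg, lying on the base before the crossbar, off the lane's middle and turned up to 0.3 rad. Origin: centre of its underside, 12 mm above the bench; x toward its leading end. Home: origin at fixture x = 65 mm, y = 0, its rear end 45 mm short of the crossbar.
- pallet_front (a point): Middle of the bottom edge of the pallet's leading end, 60 mm ahead of the pallet's origin along its x; it meets the stop's face.
- oil_jar: Bystander: small amber jar with a black cap, 40 mm across, 50 mm tall, standing loose on the bench beyond the stop end of the base. Origin: centre of its underside.
- bushing: Bystander: brass bushing, 32 mm across, 30 mm tall, standing loose on the base's corner beside the end stop, on the fixture's +y side. Origin: centre of its underside.
- tweezer_case: Bystander: wooden case 110 (x) x 30 (y) x 18 mm, lying loose on the bench beside the base. Origin: centre of its underside.
Not all that is in view belongs to the job. Several things have the shape of the pallet; the one meant has the colours described above.

How it is judged:
At the end, for the whole second after the job is handed in: The pallet lies flat and still on the base under the crossbar, its leading end within 3 mm of the stop's face, square to the lane within 0.05 rad, its centre within 8 mm of the middle of the lane (x of pallet_front in the frame of stop between -0.003 and 0.002 m and y of pallet in the frame of fixture between -0.008 and 0.008 m and angle between the x axis of pallet and the x axis of fixture, either way round below 0.05 rad and z of pallet in the frame of fixture below 0.0135 m and angle between pallet's own z axis and vertical below 0.03 rad and linear speed of pallet below 0.01 m/s); the robot touches nothing.
It fails at once if the pallet is lifted or tipped (origin more than 6 mm above the base's top, or tilted more than 0.1 rad) (z of pallet in the frame of fixture above 0.018 m or angle between pallet's own z axis and vertical above 0.1 rad).
It fails at once if the pallet is forced against the crossbar (more than 8 N) (contact force between pallet and crossbar above 8 N).
It fails at once if the jar is shifted more than 20 mm (distance of oil_jar from where it was at the start of the episode above 0.02 m).
It fails at once if the bushing is shifted more than 20 mm (distance of bushing from where it was at the start of the episode above 0.02 m).
It fails at once if the wooden case is shifted more than 20 mm (distance of tweezer_case from where it was at the start of the episode above 0.02 m).
It also fails if it takes over 61 s, if anything falls off the work surface, if the arm or the gripper's body presses on something with over 40 N, if the wrist force passes 120 N, or if a joint passes its speed limit or range.

ROBOT

A 7-joint arm with a two-finger parallel gripper is mounted at the origin on the work surface. World frame = base frame: x ahead of the robot, y to its left, z up, the work surface at z = 0. Lengths are in m, angles in rad, forces in N, time in s.
With the tool pointing down it reaches from about 0.4 to 0.875 m from the base axis. Payload 19.3 kg.
Tool frame: the origin (TCP) lies midway between the tips of the shut fingers; the grasp point (between the pads) lies 19 mm behind it; z points along the fingers, y is the direction in which the jaws open and shut (so a half turn about z gives the same grasp; the last joint's range is limited). The gripper opens to 85 mm and grips with 20 to 120 N. Pads are 22 mm wide; open, the fingers measure 114 mm over their backs; the gripper's body (76 mm by 85 mm) begins 54 mm behind the grasp point. The pads swing forward as they close: fully open they stand 13 mm farther back than shut.
Start: joints at [-1.318, 0.521, -0.036, 1.599, 0.021, 1.021, -0.113], TCP at [0.198, 0.593, 0.197] pointing down, gripper open.
Joint ranges: [-2.91, 2.91], [-0.3, 2.13], [-1.5, 1.42], [0.17, 2.43], [-1.26, 4.41], [0.16, 1.93], [-2.52, 2.52]. Speed limits (rad/s): [1.89, 1.89, 2.39, 2.39, 3.01, 3.01, 3.01].

INTERFACE

Orientations are given as [roll, pitch, yaw] about the fixed x, y, z axes, in that order (R = Rz(yaw) Ry(pitch) Rx(roll)).
In Python, from workcell import bot gives the robot as it stands.
- The arm moves only by the tool servo_tool, never from a script. Its argument "plan" is a list of rows, each a list of 5 numbers: the shift along the world's x, y, z in mm, then the turn about the world's z in rad, then the gripper's target within -1 to 1 (shut at 1, half-way at 0, fully open at -1). In form: [[tx, ty, tz, yaw, jaw], ...]. A call has exactly 10 rows; each row is the pose to reach, as a shift and turn from the pose commanded when the call began; what a row does not reach only later rows make up. A row lasts 1/12 s, in which the tool goes at most 41.7 mm and 7.16 degrees, less where a joint would pass 70% of its speed; a pose out of reach is approached as far as the arm can. A call with a gripper value outside its range is refused whole. The fingers move at their own pace and stop on an object; "squeeze" is the grip in N (left out, the last holds). Time passes only in rows, so rows that repeat a pose let the fingers close, or fill a call up. It gives the time, the measured TCP pose, the force and the opening at its end, in the units of the state.
- bot.observe(): the state, without advancing time (a new reading comes with each control period).
- bot.grab_frame(name): name is "side" or "top" or "wrist"; returns the picture (420x560x3 uint8, blue, green, red); there is no depth.
- bot.calibration(name): a dict with "fx", "fy", "cx", "cy" (pixels), "T" (4x4, takes a point from camera to world coordinates). Camera axes: x right, y down, z forward; pixel columns grow to the right and rows downward; lengths in m; the calibration is good to about 2 mm. A picture is of the moment at which its call begins: read the wrist's pose just before it. calibration takes no time and is no camera call; for the wrist camera it gives the pose at the moment of the call.
- bot.job_done(): hands the job in, once; it reports no verdict.
The state is a dict: "clock": time; "qpos": joint angles; "qd": joint speeds; "joint_efforts": joint torques, N m; "position": TCP position; "tool_rot": TCP orientation; "force": force on the tool from outside, world axes, zero at the start; "moment": the same for the moment, N m; "grip_width": finger opening in m.
Only numpy, scipy, OpenCV 4.12 (cv2) and the standard library are available. Lean on these libraries where they do the work, as an engineer would, in place of code of your own. Each camera call takes 0.05 s, during which the arm holds its last target.

## Working session

There is one attempt and no reset: what is moved stays moved. The work goes in short steps, Python scripts to look and compute and a tool call to move; the robot and the scene stay as the last step left them, time stands still between calls to the robot, and variables do not carry over. Pictures are saved under pics/ and viewed, and the job is handed in when it is done.

Besides the shell and the picture viewer there is one more tool, called as name(argument=value, ...), one argument or row to a line, values as JSON. servo_tool: Moves the arm, as the interface text tells. Its arguments: {"type":"object","properties":{"plan":{"type":"array","items":{"type":"array","items":{"type":"number"}}},"squeeze":{"type":"number"}},"required":["plan"]}

```bash
mkdir -p pics; python3 - <<'E'
from workcell import bot
import cv2
print(bot.observe())
for n in ["side","top","wrist"]:
    c=bot.calibration(n); print(n,c)
    cv2.imwrite(f"pics/{n}0.png",bot.grab_frame(n))
E
```

```text
{'clock': 0.0, 'qpos': array([-1.31821013,  0.52200711, -0.03634891,  1.59999561,  0.02119183,
        1.02106393, -0.1127895 ]), 'qd': array([ 0.00015767,  0.00014319, -0.00210495, -0.00070254,  0.00090406,
        0.00088347, -0.00058616]), 'joint_efforts': array([ 6.08799946e-04, -9.27097034e+01,  1.98023580e+00, -3.69919503e+01,
        1.78528775e-02,  8.21766676e-03, -4.49898678e-07]), 'position': array([0.19816371, 0.59237422, 0.19683423]), 'tool_rot': array([-3.14050475e+00,  5.85786900e-05,  2.81882117e+00]), 'force': array([ 0.56071668, -0.4110129 , -0.35679389]), 'moment': array([ 0.04848079, -0.01426273, -0.02464741]), 'grip_width': 0.08549195392420486}
side {'fx': 438.40814869678644, 'fy': 438.40814869678644, 'cx': 275.62125408244304, 'cy': 208.9280738537809, 'T': array([[-0.66030436, -0.36263181,  0.65764453,  0.07041819],
       [-0.7509787 ,  0.31253587, -0.5816806 ,  0.5250242 ],
       [ 0.00539839, -0.87796327, -0.47869756,  0.4510221 ],
       [ 0.        ,  0.        ,  0.        ,  1.        ]])}
top {'fx': 405.05350252130086, 'fy': 405.05350252130086, 'cx': 271.11922569842403, 'cy': 211.73833468846053, 'T': array([[ 0.01171814, -0.98859447,  0.15014546,  0.53136914],
       [-0.99991771, -0.01236923, -0.0034032 ,  0.00950688],
       [ 0.00522156, -0.15009323, -0.98865806,  0.79503169],
       [ 0.        ,  0.        ,  0.        ,  1.        ]])}
wrist {'fx': 361.1976858333664, 'fy': 361.1976858333664, 'cx': 279.66693766332486, 'cy': 213.06344030332264, 'T': array([[ 0.31725559,  0.90857079,  0.27174989,  0.12924778],
       [ 0.94833907, -0.30353537, -0.09229992,  0.61542818],
       [-0.00137531,  0.28699371, -0.95793148,  0.37471716],
       [ 0.        ,  0.        ,  0.        ,  1.        ]])}
```

View pics/top0.png

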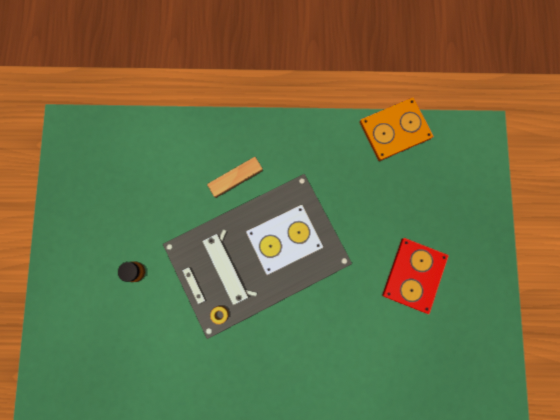

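View pics/side0.png

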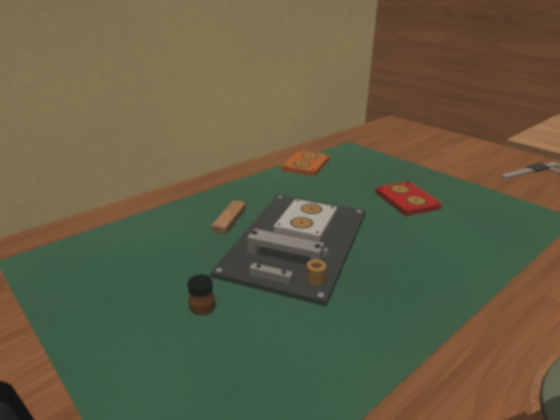

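View pics/wrist0.png

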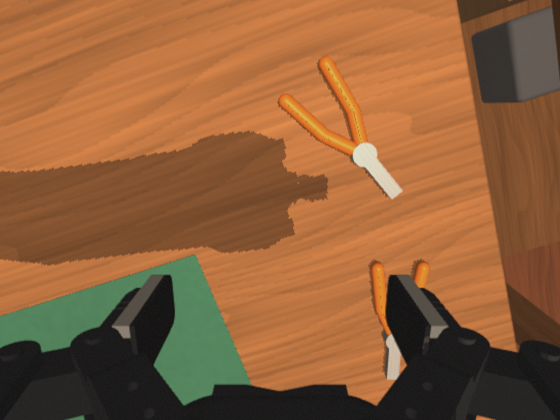

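Three pallet-shaped things appear in the top view: silver at (285,240), orange at (397,129) and red at (415,275). The silver one is the pallet, as it is bare aluminium with brass inlays and lies on the dark base before the crossbar. I'll confirm it in an enlarged crop.

```bash
python3 - <<'E'
import cv2
im=cv2.imread("pics/top0.png")
c=im[165:345,150:360]; cv2.imwrite("pics/top0c.png",cv2.resize(c[5:155,95:185],None,fx=4,fy=4,interpolation=cv2.INTER_CUBIC))
cv2.imwrite("pics/top0d.png",cv2.resize(c,None,fx=3.3,fy=3.3,interpolation=cv2.INTER_CUBIC))
E
```

```text
(no output)
```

View pics/top0d.png

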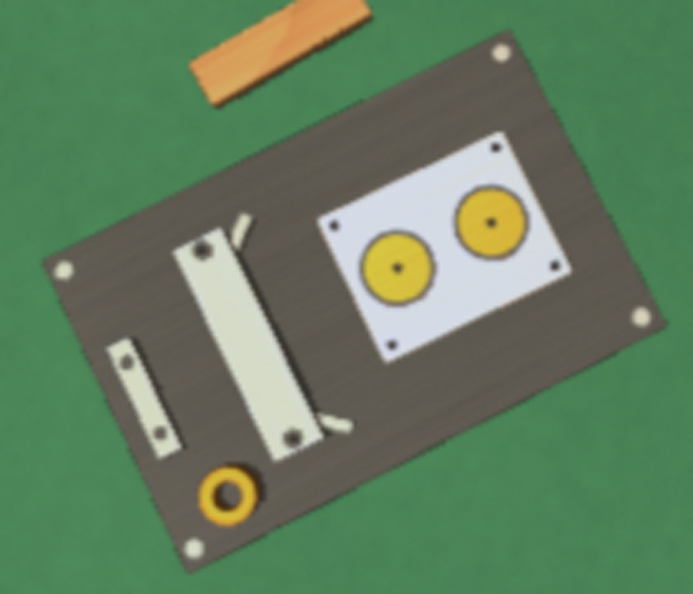

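View pics/top0c.png

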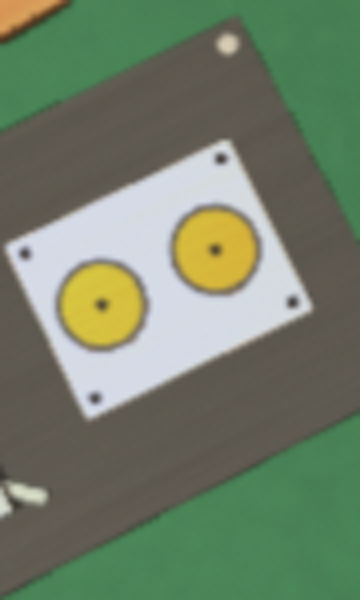

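```bash
cat > h.py <<'E'
import numpy as np, cv2
from scipy.optimize import least_squares
from workcell import bot
def proj(c,P):
    T=c["T"]; Q=(np.asarray(P)-T[:3,3])@T[:3,:3]
    return np.c_[c["fx"]*Q[:,0]/Q[:,2]+c["cx"],c["fy"]*Q[:,1]/Q[:,2]+c["cy"]]
def place(p,pts):
    x,y,a=p; R=np.array([[np.cos(a),-np.sin(a)],[np.sin(a),np.cos(a)]])
    pts=np.asarray(pts,float); return np.c_[pts[:,:2]@R.T+[x,y],pts[:,2]]
def fit(c,pts,uv,p0):
    r=least_squares(lambda p:(proj(c,place(p,pts))-uv).ravel(),p0)
    return r.x, np.abs(r.fun).max()
def rel(f,p):
    a=f[2]; d=np.array([p[0]-f[0],p[1]-f[1]])
    return np.array([d@[np.cos(a),np.sin(a)],d@[-np.sin(a),np.cos(a)],p[2]-a])
PAL=[[.06,-.046,.028],[-.06,-.046,.028],[-.06,.046,.028],[.06,.046,.028]]
FIX=[[.155,-.1,.012],[-.155,-.1,.012],[-.155,.1,.012],[.155,.1,.012],
 [.08,-.065,.045],[.05,-.065,.045],[.05,.065,.045],[.08,.065,.045],
 [.139,-.035,.028],[.125,-.035,.028],[.125,.035,.028],[.139,.035,.028]]
E
python3 - <<'E'
from h import *
c=bot.calibration("top")
cv=lambda l:(np.array(l)+.5)/3.3-.5+[150,165]
uvf=cv([(42,260),(510,30),(668,325),(190,573),(174,250),(222,227),(324,437),(275,462),(107,347),(131,338),(182,447),(158,460)])
uvp=cv([(318,219),(501,131),(571,270),(386,363)])
f,e=fit(c,FIX,uvf,[.5,.03,2]); p,e2=fit(c,PAL,uvp,[.5,-.03,2])
print(f,e,p,e2,rel(f,p))
f4,e=fit(c,FIX[:4],uvf[:4],[.5,.03,2]);print(f4,e)
np.save("f.npy",f);np.save("p.npy",p)
E
```

```text
[0.56891993 0.03284817 2.05097761] 0.9021654698523491 [ 0.59615073 -0.01867801  2.0367354 ] 0.7866526030388741 [-0.05827815 -0.0003493  -0.0142422 ]
[0.56902939 0.03280722 2.05141905] 0.9758383168553451
```

The crop confirms the silver plate with two brass inlays on the base. The fit puts it at fixture x = -58 mm, y ≈ 0 mm, turned by -0.014 rad. I'll push from behind with half-open fingers, so two tips make contact, with the tool yaw equal to the fixture yaw (2.051).

servo_tool(
  plan=[
    [20,-32,0,-0.04,-0.5],
    [40,-65,0,-0.08,0],
    [65,-100,0,-0.12,0],
    [85,-135,0,-0.16,0],
    [110,-170,0,-0.2,0],
    [130,-205,0,-0.24,0],
    [150,-240,0,-0.28,0],
    [175,-275,0,-0.32,0],
    [195,-310,0,-0.36,0],
    [220,-346,0,-0.4,0],
  ],
  squeeze=60,
)

```text
clock: 0.98
position: [0.4174, 0.2464, 0.1975]
tool_rot: [-3.142, -0.0, 2.417]
force: [1.1, 1.1, -1.1]
grip_width: 0.0428
```

servo_tool(
  plan=[
    [20,-35,0,-0.04,0],
    [45,-70,0,-0.08,0],
    [65,-105,0,-0.12,0],
    [90,-140,0,-0.16,0],
    [110,-170,-10,-0.2,0],
    [130,-205,-20,-0.24,0],
    [155,-240,-30,-0.28,0],
    [175,-275,-40,-0.32,0],
    [200,-310,-50,-0.35,0],
    [220,-346,-60,-0.368,0],
  ],
)

```text
clock: 1.82
position: [0.6354, -0.0943, 0.1379]
tool_rot: [3.142, -0.0, 2.05]
force: [1.0, 0.9, 0.1]
grip_width: 0.0429
```

servo_tool(
  plan=[
    [0,0,0,0,0],
    [0,0,0,0,0],
    [0,0,0,0,0],
    [0,0,0,0,0],
    [0,0,0,0,0],
    [0,0,0,0,0],
    [0,0,0,0,0],
    [0,0,0,0,0],
    [0,0,0,0,0],
    [0,0,0,0,0],
  ],
)

```text
clock: 2.65
position: [0.6344, -0.0927, 0.1388]
tool_rot: [3.142, 0.0, 2.051]
force: [0.1, 0.0, 0.8]
grip_width: 0.0429
```

```bash
python3 - <<'E'
from h import *
f=np.load("f.npy")
o=bot.observe(); print(o["position"],o["tool_rot"],o["force"]); print(rel(f,[*o["position"][:2],o["tool_rot"][2]]))
g=place(f,[[-.15,0,0]])[0]; print("delta mm to fixture(-150,0):",(g-o["position"])*1e3)
for n in ["wrist","top"]:
    cv2.imwrite(f"pics/{n}1.png",bot.grab_frame(n))
c=bot.calibration("wrist"); np.savez("w1.npz",**c)
print(proj(c,place(f,FIX)).round())
E
```

```text
[ 0.63439793 -0.09273183  0.138771  ] [3.14154549e+00 2.95759003e-05 2.05098072e+00] [0.0509403  0.02304937 0.84583905]
[-1.41625223e-01 -6.27552750e-05  3.11080709e-06]
delta mm to fixture(-150,0): [   3.8129857    -7.45667246 -138.77099636]
[[ 438. -267.]
 [ 394.  207.]
 [ 165.  207.]
 [ 121. -267.]
 [ 388. -154.]
 [ 383.  -94.]
 [ 176.  -94.]
 [ 171. -154.]
 [ 338. -257.]
 [ 337. -227.]
 [ 222. -227.]
 [ 221. -257.]]
```

View pics/wrist1.png

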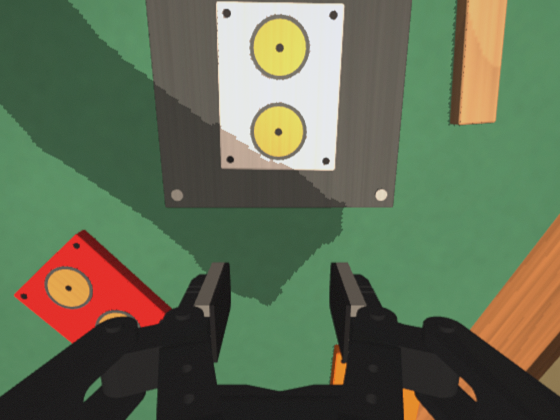

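The wrist view agrees with the fixture fit: the base's rear corners are at about (394,207) and (165,207), as predicted. The pallet's corners are at (217,2), (344,4), (222,167) and (334,170). I'll fit it from these.

```bash
python3 - <<'E'
from h import *
f=np.load("f.npy"); c=dict(np.load("w1.npz"))
p,e=fit(c,PAL,np.array([(344,4),(334,170),(222,167),(217,2)],float),np.load("p.npy"));print(p,e,rel(f,p))
P=place(p,[[-.06,-.046,.028],[-.06,.046,.028]])
for q in P: print(rel(f,[q[0],q[1],0]))
E
```

```text
[ 0.5960327  -0.01983173  2.03337056] 1.8418901514594381 [-0.05924687  0.00028833 -0.01760705]
[-0.12004745 -0.04464818 -2.05097761]
[-0.11842769  0.04733756 -2.05097761]
```

servo_tool(
  plan=[
    [1,-2,-15,0,0],
    [2,-4,-30,0,0],
    [4,-7,-45,0,0],
    [4,-7,-60,0,0],
    [4,-7,-75,0,0],
    [4,-7,-90,0,0],
    [4,-7,-105,0,0],
    [4,-7,-115,0,0],
    [4,-7,-121,0,0],
    [4,-7,-121,0,0],
  ],
)

```text
clock: 3.58
position: [0.6378, -0.0999, 0.0164]
tool_rot: [-3.14, -0.001, 2.051]
force: [-0.2, 1.0, 0.8]
grip_width: 0.0428
```

```bash
python3 - <<'E'
from h import *
f=np.load("f.npy")
o=bot.observe(); print(o["position"],o["force"],rel(f,[*o["position"][:2],o["tool_rot"][2]]))
im=bot.grab_frame("side")
cv2.imwrite("pics/side2.png",cv2.resize(im[120:300,220:420],None,fx=4,fy=3.3*4/3.3,interpolation=cv2.INTER_CUBIC)[:600])
c=bot.calibration("side"); q=proj(c,[o["position"]]);print(q,(q-[220,120])*4)
E
```

```text
[ 0.63776069 -0.09989468  0.0163931 ] [-0.18087591  0.9873059   0.81781708] [-0.14953142  0.00026358 -0.00034748]
[[318.47304602 199.89801033]] [[393.89218408 319.59204134]]
```

View pics/side2.png

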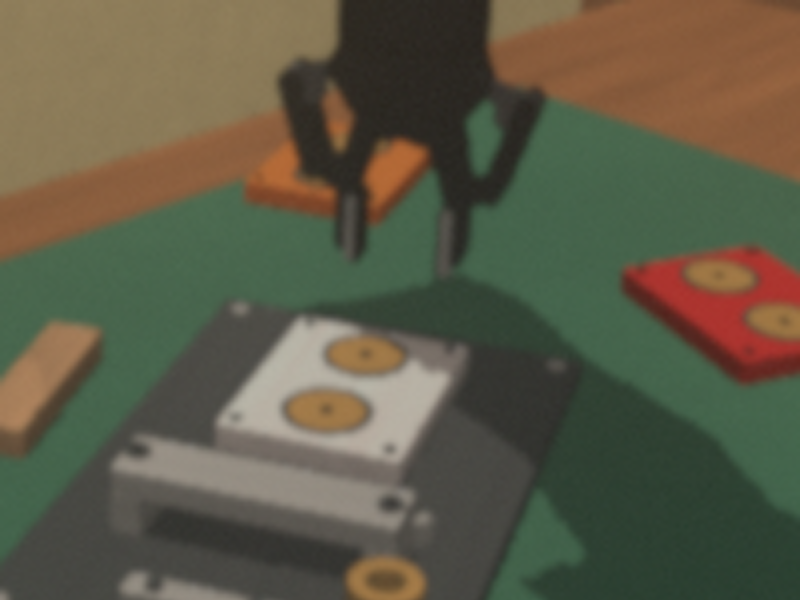

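```bash
python3 - <<'E'
from h import *
f=np.load("f.npy")
o=bot.observe(); print(o["clock"],o["position"],o["force"])
im=bot.grab_frame("side"); c=bot.calibration("side")
for n,P in(("f",FIX),("p",PAL)):
    for q in proj(c,place(f if n=="f" else np.load("p.npy"),P)): cv2.circle(im,tuple(int(round(v)) for v in q),1,(0,0,255),-1)
for z in (0.0164,.0364,.0564):
    q=proj(c,[[*o["position"][:2],z]])[0]; cv2.circle(im,tuple(int(round(v)) for v in q),1,(255,255,0),-1)
cv2.imwrite("pics/side3.png",cv2.resize(im[140:290,210:410],None,fx=4,fy=4,interpolation=cv2.INTER_CUBIC))
im=bot.grab_frame("wrist");cv2.imwrite("pics/wrist3.png",im)
E
```

```text
3.6333 [ 0.63825747 -0.0999309   0.01738627] [0.60238025 0.41627017 0.36605678]
```

View pics/side3.png

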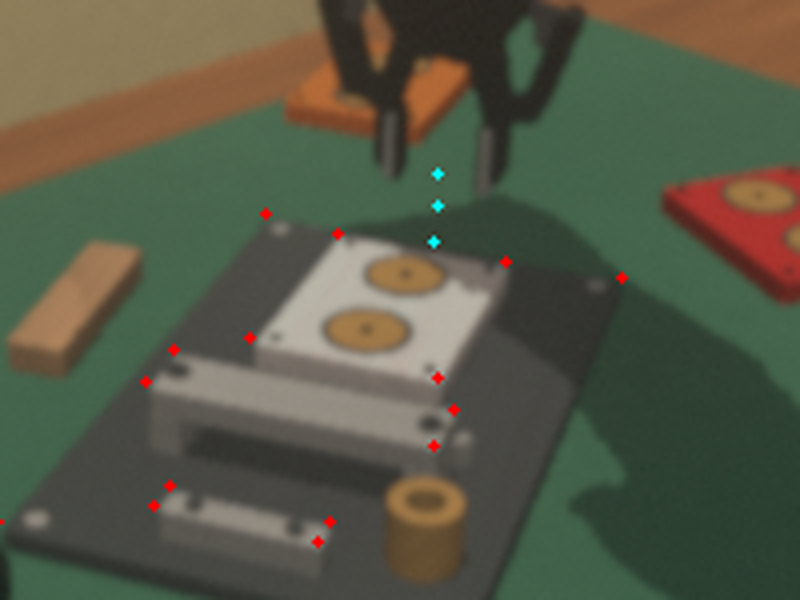

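View pics/wrist3.png

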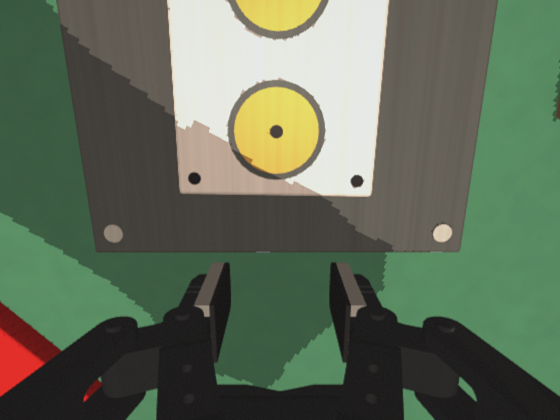

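```bash
python3 - <<'E'
from h import *
from scipy.spatial.transform import Rotation as R
o=bot.observe(); c=bot.calibration("wrist"); s=bot.calibration("side")
Rt=R.from_euler("xyz",o["tool_rot"]).as_matrix()
for x in(-.011,.011):
  for y in(-.0214,.0214):
    for z in (-.035,-.005,0):
      P=[o["position"]+Rt@[x,y,z]]
      print(x,y,z,proj(c,P).round(),((proj(s,P)-[210,140])*4).round())
E
python3 -c "
import cv2;i=cv2.imread('pics/wrist3.png');cv2.imwrite('pics/wrist3c.png',cv2.resize(i[220:420,160:400],None,fx=3,fy=3))"
```

```text
-0.011 -0.0214 -0.035 [[232. 301.]] [[481. 175.]]
-0.011 -0.0214 -0.005 [[239. 271.]] [[477. 225.]]
-0.011 -0.0214 0 [[240. 267.]] [[477. 234.]]
-0.011 0.0214 -0.035 [[328. 301.]] [[404. 162.]]
-0.011 0.0214 -0.005 [[320. 271.]] [[401. 212.]]
-0.011 0.0214 0 [[319. 267.]] [[401. 220.]]
0.011 -0.0214 -0.035 [[230. 255.]] [[470. 192.]]
0.011 -0.0214 -0.005 [[237. 232.]] [[466. 243.]]
0.011 -0.0214 0 [[239. 228.]] [[466. 251.]]
0.011 0.0214 -0.035 [[330. 255.]] [[391. 179.]]
0.011 0.0214 -0.005 [[322. 232.]] [[389. 229.]]
0.011 0.0214 0 [[321. 228.]] [[389. 237.]]
```

View pics/wrist3c.png

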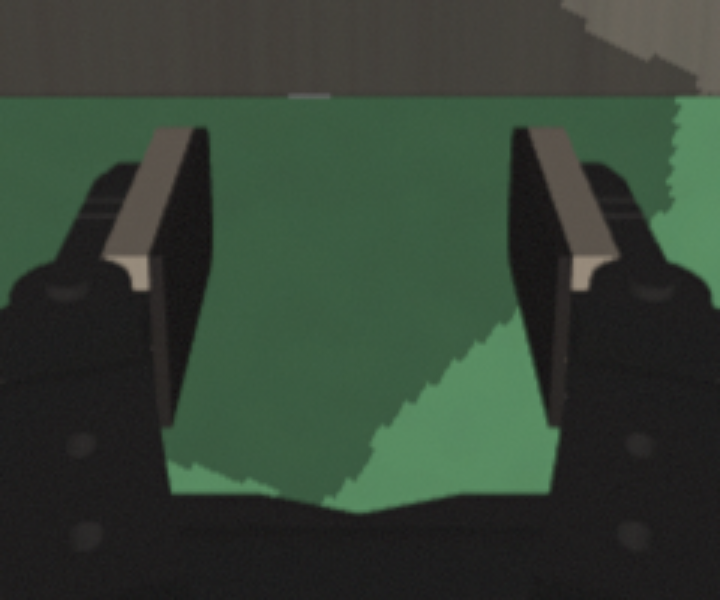

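Both the wrist and side views put the half-open tips about 35 mm above the reported TCP, which is more than the stated swing of at most 13 mm. I'll shut the fingers slightly higher up and compare.

servo_tool(
  plan=[
    [0,0,10,0,0],
    [0,0,20,0,0],
    [0,0,20,0,1],
    [0,0,20,0,1],
    [0,0,20,0,1],
    [0,0,20,0,1],
    [0,0,20,0,1],
    [0,0,20,0,1],
    [0,0,20,0,1],
    [0,0,20,0,1],
  ],
)

```text
clock: 4.57
position: [0.6383, -0.0999, 0.0375]
tool_rot: [-3.141, -0.0, 2.051]
force: [-0.4, 0.3, 0.2]
grip_width: -0.0
```

```bash
python3 - <<'E'
from h import *
from scipy.spatial.transform import Rotation as R
o=bot.observe(); c=bot.calibration("wrist"); s=bot.calibration("side")
print(o["position"],o["grip_width"],o["force"])
a=bot.grab_frame("wrist");b=bot.grab_frame("side")
Rt=R.from_euler("xyz",o["tool_rot"]).as_matrix()
for x in(-.011,.011):
    for z in (-.04,-.02,0):
      P=[o["position"]+Rt@[x,0,z]]
      for im,cc in((a,c),(b,s)): cv2.circle(im,tuple(int(round(v)) for v in proj(cc,P)[0]),1,(255,255,0) if x>0 else (0,0,255),-1)
cv2.imwrite("pics/w4.png",np.hstack([cv2.resize(a[200:400,180:380],None,fx=2,fy=2),cv2.resize(b[140:240,260:360],None,fx=4,fy=4)]))
E
```

```text
[ 0.63831527 -0.09987663  0.03754141] -3.526162784868445e-05 [-0.38017565  0.34256594  0.15095755]
```

View pics/w4.png

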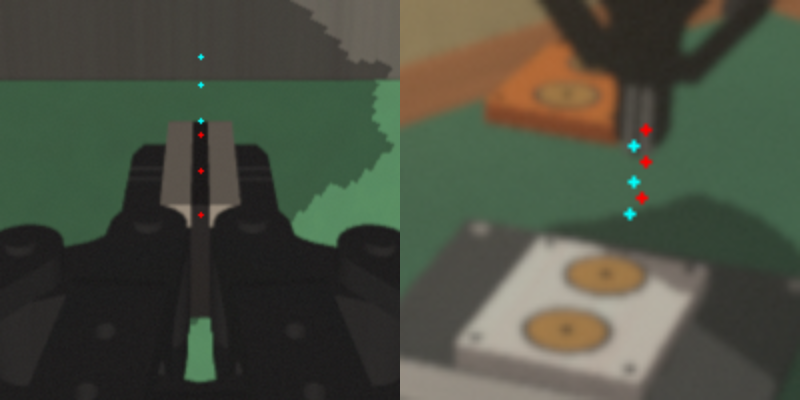

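Even shut, both views put the tips about 40 mm above the reported TCP. I'll trust the pictures but descend in small steps and watch the force.

servo_tool(
  plan=[
    [0,0,-5,0,0],
    [0,0,-10,0,0],
    [0,0,-15,0,0],
    [0,0,-20,0,0],
    [0,0,-22,0,0],
    [0,0,-24,0,0],
    [0,0,-25,0,0],
    [0,0,-26,0,0],
    [0,0,-27,0,0],
    [0,0,-27,0,0],
  ],
)

```text
clock: 5.5
position: [0.6384, -0.0998, 0.0106]
tool_rot: [3.142, 0.0, 2.051]
force: [-0.1, -0.7, -0.0]
grip_width: 0.0427
```

servo_tool(
  plan=[
    [0,0,-1,0,0],
    [0,0,-2,0,0],
    [0,0,-3,0,0],
    [0,0,-4,0,0],
    [0,0,-5,0,0],
    [0,0,-6,0,0],
    [0,0,-7,0,0],
    [0,0,-8,0,0],
    [0,0,-9,0,0],
    [0,0,-9,0,0],
  ],
)

```text
clock: 6.33
position: [0.6383, -0.0999, 0.0015]
tool_rot: [-3.141, -0.0, 2.051]
force: [-0.3, 0.0, -0.1]
grip_width: 0.0424
```

servo_tool(
  plan=[
    [0,0,-2,0,0],
    [0,0,-4,0,0],
    [0,0,-5,0,0],
    [0,0,-6,0,0],
    [0,0,-7,0,0],
    [0,0,-8,0,0],
    [0,0,-9,0,0],
    [0,0,-10,0,0],
    [0,0,-11,0,0],
    [0,0,-11,0,0],
  ],
)

```text
clock: 7.17
position: [0.6383, -0.0998, -0.0095]
tool_rot: [-3.141, -0.0, 2.051]
force: [0.4, -0.5, -0.4]
grip_width: 0.0428
```

```bash
cat > look.py <<'E'
from h import *
from scipy.spatial.transform import Rotation as R
import sys
k=sys.argv[1]; f=np.load("f.npy")
o=bot.observe(); c=bot.calibration("wrist"); s=bot.calibration("side")
print(o["position"],o["grip_width"],o["force"],rel(f,[*o["position"][:2],o["tool_rot"][2]]))
a=bot.grab_frame("wrist");b=bot.grab_frame("side")
cv2.imwrite(f"pics/w{k}.png",a);cv2.imwrite(f"pics/s{k}.png",b)
Rt=R.from_euler("xyz",o["tool_rot"]).as_matrix()
for x in(-.011,.011):
  for y in(-.0214,.0214):
    for z in (-.04,-.03):
      P=[o["position"]+Rt@[x,y,z]]
      for im,cc in((a,c),(b,s)): cv2.circle(im,tuple(int(round(v)) for v in proj(cc,P)[0]),1,(255,255,0) if x>0 else (0,0,255),-1)
cv2.imwrite(f"pics/m{k}.png",np.hstack([cv2.resize(a[100:400,130:430],None,fx=1.33,fy=1.33)[:399,:399],cv2.resize(b[150:250,270:370],None,fx=4,fy=4)[:399]]))
E
python3 look.py 5
```

```text
[ 0.63828952 -0.09984223 -0.00954012] 0.042752102373714865 [ 0.35003182 -0.51471673 -0.42075088] [-0.1497292  -0.00022967 -0.00021472]
```

View pics/m5.png

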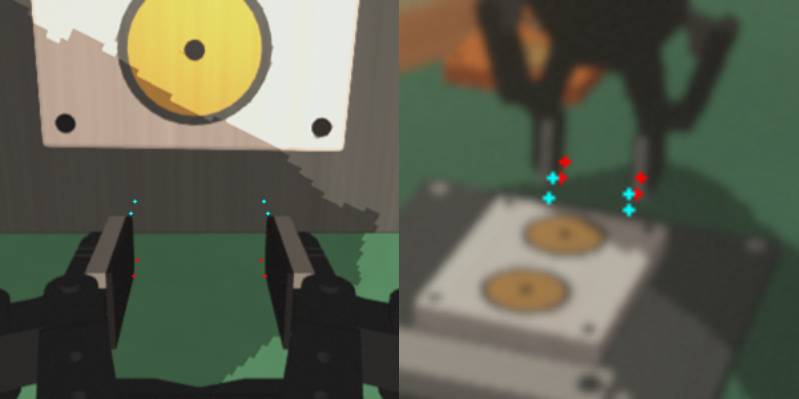

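servo_tool(
  plan=[
    [0,0,-2,0,0],
    [0,0,-4,0,0],
    [0,0,-6,0,0],
    [0,0,-8,0,0],
    [0,0,-9,0,0],
    [0,0,-10,0,0],
    [0,0,-11,0,0],
    [0,0,-12,0,0],
    [0,0,-12,0,0],
    [0,0,-12,0,0],
  ],
)

```text
clock: 8.1
position: [0.6384, -0.0999, -0.0213]
tool_rot: [3.142, 0.0, 2.051]
force: [0.2, 0.3, -0.2]
grip_width: 0.0429
```

```bash
python3 look.py 6
```

```text
[ 0.63841518 -0.09986817 -0.02131324] 0.04291177449495557 [ 0.17381555  0.25471777 -0.23036304] [-0.14981025 -0.00032914 -0.00017395]
```

View pics/m6.png

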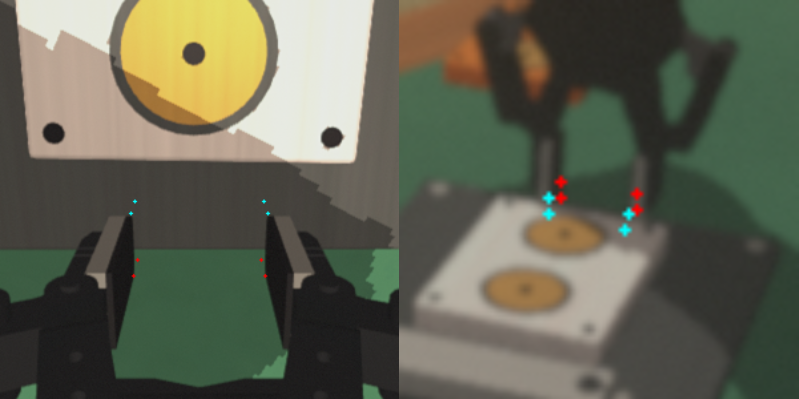

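servo_tool(
  plan=[
    [0,0,-1,0,0],
    [0,0,-1,0,0],
    [0,0,-2,0,0],
    [0,0,-2,0,0],
    [0,0,-3,0,0],
    [0,0,-3,0,0],
    [0,0,-4,0,0],
    [0,0,-4,0,0],
    [0,0,-4,0,0],
    [0,0,-4,0,0],
  ],
)

```text
clock: 9.03
position: [0.6385, -0.0998, -0.0238]
tool_rot: [3.141, -0.0, 2.051]
force: [-9.9, 2.7, 28.4]
grip_width: 0.0428
```

The tips touched the base at TCP z ≈ -0.024 with 28 N, so they sit about 36 mm above the reported TCP. I'll raise them by 4 mm above the contact height.

servo_tool(
  plan=[
    [0,0,2,0,0],
    [0,0,4,0,0],
    [0,0,5,0,0],
    [0,0,5,0,0],
    [0,0,5,0,0],
    [0,0,5,0,0],
    [0,0,5,0,0],
    [0,0,5,0,0],
    [0,0,5,0,0],
    [0,0,5,0,0],
  ],
)

```text
clock: 9.87
position: [0.6384, -0.0999, -0.0204]
tool_rot: [-3.141, -0.0, 2.051]
force: [-1.0, -0.1, -0.9]
grip_width: 0.0425
```

```bash
python3 look.py 7; python3 - <<'E'
from h import *
f=np.load("f.npy");print(np.cos(f[2]),np.sin(f[2]))
E
```

```text
[ 0.63837162 -0.0998752  -0.02036689] 0.04250512651572545 [-0.98061588 -0.05880512 -0.94323974] [-0.14979636 -0.00028725 -0.00018024]
-0.4619399613654322 0.8869111974113886
```

View pics/m7.png

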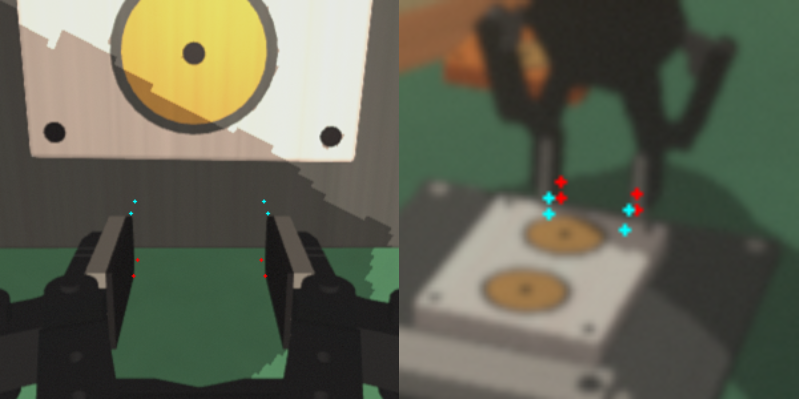

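servo_tool(
  plan=[
    [-2,4,0,0,0],
    [-5,9,0,0,0],
    [-7,13,0,0,0],
    [-9,18,0,0,0],
    [-12,22,0,0,0],
    [-14,27,0,0,0],
    [-17,32,0,0,0],
    [-19,37,0,0,0],
    [-22,42,0,0,0],
    [-23,44,0,0,0],
  ],
)

```text
clock: 10.8
position: [0.6151, -0.0549, -0.0203]
tool_rot: [3.142, -0.0, 2.051]
force: [0.1, -0.5, -0.8]
grip_width: 0.0427
```

```bash
python3 look.py 8; python3 - <<'E'
from h import *
cv2.imwrite("pics/t8.png",cv2.resize(bot.grab_frame("top")[165:345,150:360],None,fx=3.3,fy=3.3,interpolation=cv2.INTER_CUBIC))
E
```

```text
[ 0.61506858 -0.05487896 -0.02025335] 0.04265092442671423 [ 0.12589266 -0.52866775 -0.830616  ] [-0.09912408 -0.00040509  0.00042211]
```

View pics/w8.png

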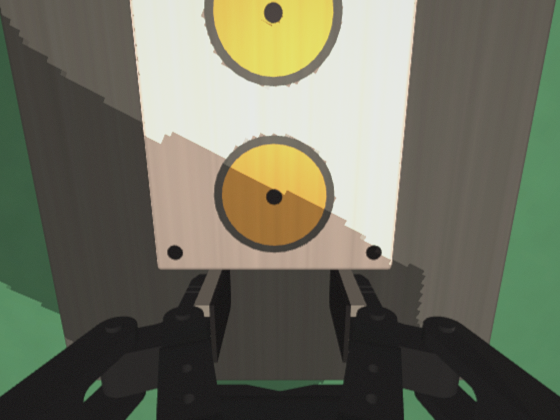

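View pics/t8.png

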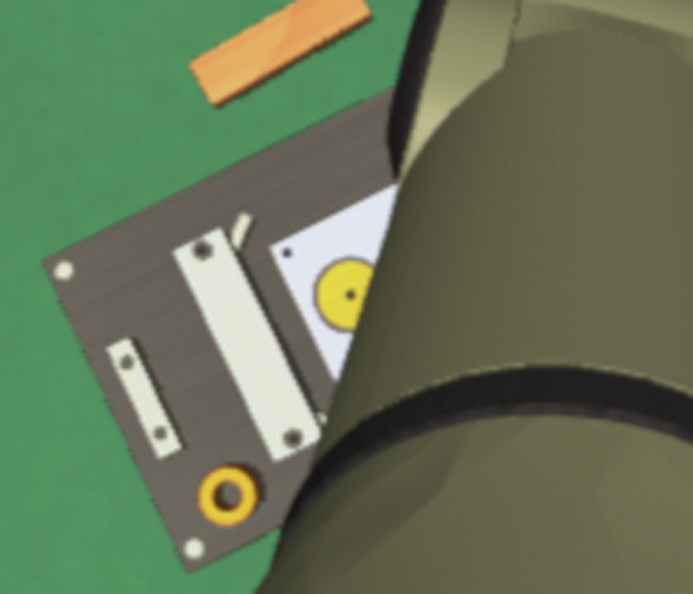

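The pallet is squared against both tips, with its rear edge level at row 268 and its rear corners at (157,268) and (391,268). In the top view its front is just entering the lead-in.

```bash
cat > ray.py <<'E'
from h import *
def ray(c,uv,z):
    d=c["T"][:3,:3]@[(uv[0]-c["cx"])/c["fx"],(uv[1]-c["cy"])/c["fy"],1]; t=c["T"][:3,3]; return t+d*(z-t[2])/d[2]
E
python3 - <<'E'
from ray import *
f=np.load("f.npy");c=bot.calibration("wrist")
for uv in((157,268),(391,268)): q=ray(c,uv,.028);print(rel(f,[q[0],q[1],0])[:2])
E
```

```text
[-0.08849447  0.0477907 ]
[-0.0884806  -0.04398315]
```

servo_tool(
  plan=[
    [-2,4,0,0,0],
    [-5,9,0,0,0],
    [-7,13,0,0,0],
    [-9,18,0,0,0],
    [-12,22,0,0,0],
    [-14,27,0,0,0],
    [-17,32,0,0,0],
    [-19,37,0,0,0],
    [-22,42,0,0,0],
    [-23,44,0,0,0],
  ],
)

```text
clock: 11.78
position: [0.592, -0.0108, -0.0203]
tool_rot: [-3.142, -0.0, 2.051]
force: [0.7, -1.5, 0.9]
grip_width: 0.0427
```

```bash
python3 look.py 9
```

```text
[ 0.59196846 -0.01078452 -0.02033223] 0.042668739732713956 [ 0.70693073 -1.54463291  0.86326834] [-0.04934536 -0.00028632  0.00050113]
```

View pics/w9.png

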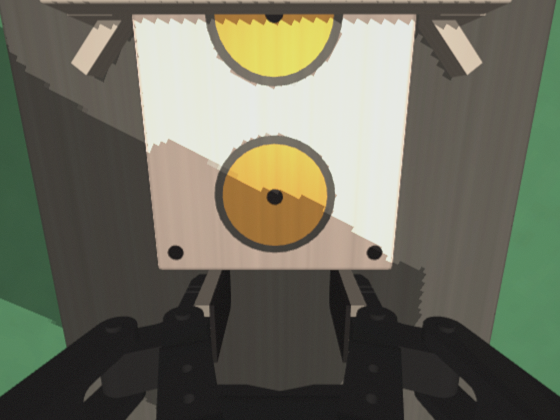

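View pics/s9.png

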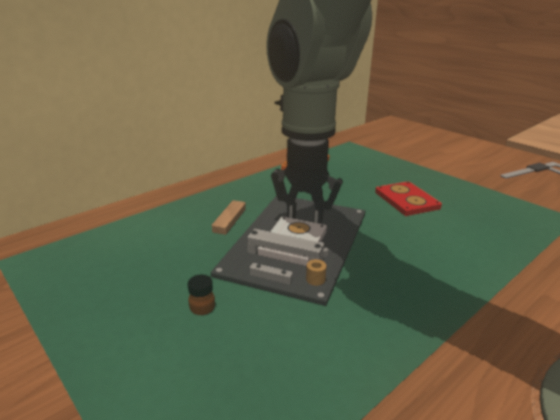

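The pallet is under the bar and square, with an even gap to the guides. About 44 mm remains, so I'll push 38 mm and then creep.

servo_tool(
  plan=[
    [-2,4,0,0,0],
    [-4,8,0,0,0],
    [-6,12,0,0,0],
    [-8,16,0,0,0],
    [-10,20,0,0,0],
    [-12,23,0,0,0],
    [-14,27,0,0,0],
    [-16,30,0,0,0],
    [-17,33,0,0,0],
    [-17.5,34,0,0,0],
  ],
)

```text
clock: 12.72
position: [0.5747, 0.0228, -0.0203]
tool_rot: [-3.141, -0.0, 2.051]
force: [1.3, -1.1, 0.2]
grip_width: 0.0431
```

servo_tool(
  plan=[
    [-0.2,0.4,0,0,0],
    [-0.5,1,0,0,0],
    [-0.7,1.3,0,0,0],
    [-0.9,1.8,0,0,0],
    [-1.2,2.2,0,0,0],
    [-1.4,2.7,0,0,0],
    [-1.6,3.1,0,0,0],
    [-1.9,3.6,0,0,0],
    [-1.9,3.6,0,0,0],
    [-1.9,3.6,0,0,0],
  ],
)

```text
clock: 13.55
position: [0.5729, 0.0258, -0.0203]
tool_rot: [-3.141, -0.0, 2.051]
force: [0.7, -1.5, 0.9]
grip_width: 0.0431
```

```bash
python3 look.py 10; python3 - <<'E'
from h import *
cv2.imwrite("pics/t10.png",cv2.resize(bot.grab_frame("top")[165:345,150:360],None,fx=3.3,fy=3.3,interpolation=cv2.INTER_CUBIC))
E
```

```text
[ 0.57288961  0.02584888 -0.02033944] 0.043094240469905606 [ 0.7412641  -1.45502309  0.89129997] [-0.00804151 -0.0002875  -0.00017045]
```

View pics/w10.png

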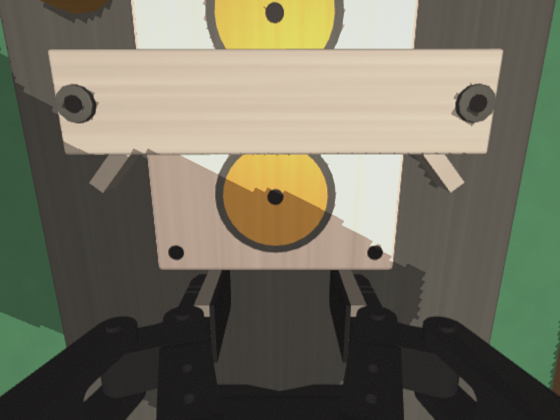

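View pics/t10.png

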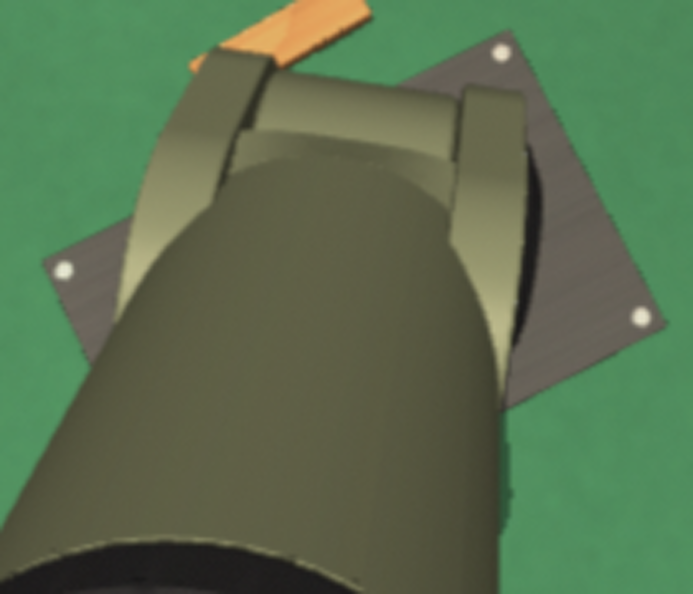

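servo_tool(
  plan=[
    [-0.2,0.3,0,0,0],
    [-0.4,0.7,0,0,0],
    [-0.6,1,0,0,0],
    [-0.7,1.4,0,0,0],
    [-0.9,1.8,0,0,0],
    [-1.1,2.1,0,0,0],
    [-1.2,2.2,0,0,0],
    [-1.2,2.2,0,0,0],
    [-1.2,2.2,0,0,0],
    [-1.2,2.2,0,0,0],
  ],
)

```text
clock: 14.53
position: [0.5718, 0.0279, -0.0203]
tool_rot: [3.142, 0.0, 2.051]
force: [1.6, -1.3, -1.2]
grip_width: 0.0428
```

servo_tool(
  plan=[
    [-0.1,0.2,0,0,0],
    [-0.2,0.4,0,0,0],
    [-0.3,0.6,0,0,0],
    [-0.4,0.8,0,0,0],
    [-0.5,0.9,0,0,0],
    [-0.5,0.9,0,0,0],
    [-0.5,0.9,0,0,0],
    [-0.5,0.9,0,0,0],
    [-0.5,0.9,0,0,0],
    [-0.5,0.9,0,0,0],
  ],
)

```text
clock: 15.37
position: [0.5719, 0.028, -0.0201]
tool_rot: [3.141, 0.001, 2.05]
force: [4.9, -6.3, -2.1]
grip_width: 0.0428
```

The force rose to 8 N and the tool stopped advancing, at the expected home position. One small extra press will seat it.

servo_tool(
  plan=[
    [-0.1,0.2,0,0,0],
    [-0.2,0.4,0,0,0],
    [-0.3,0.5,0,0,0],
    [-0.3,0.5,0,0,0],
    [-0.3,0.5,0,0,0],
    [-0.3,0.5,0,0,0],
    [-0.3,0.5,0,0,0],
    [-0.3,0.5,0,0,0],
    [-0.3,0.5,0,0,0],
    [-0.3,0.5,0,0,0],
  ],
)

```text
clock: 16.2
position: [0.5719, 0.028, -0.0201]
tool_rot: [3.141, 0.002, 2.05]
force: [6.1, -9.0, -1.4]
grip_width: 0.0424
```

servo_tool(
  plan=[
    [0.5,-1,0,0,0],
    [1,-2,0,0,0],
    [2,-4,0,0,0],
    [4,-8,0,0,0],
    [7,-13,0,0,0],
    [9,-18,0,0,0],
    [12,-22,0,0,0],
    [14,-27,10,0,0],
    [14,-27,25,0,0],
    [14,-27,40,0,0],
  ],
)

```text
clock: 17.03
position: [0.585, 0.0014, 0.0206]
tool_rot: [-3.141, -0.0, 2.05]
force: [0.0, 0.5, 1.0]
grip_width: 0.0429
```

servo_tool(
  plan=[
    [0,0,20,0,0],
    [5,-10,40,0,0],
    [10,-20,60,0,0],
    [10,-20,80,0,0],
    [10,-20,100,0,0],
    [10,-20,120,0,0],
    [10,-20,130,0,0],
    [10,-20,130,0,0],
    [10,-20,130,0,0],
    [10,-20,130,0,0],
  ],
)

```text
clock: 17.87
position: [0.5945, -0.0177, 0.1489]
tool_rot: [-3.141, -0.001, 2.051]
force: [-0.7, -0.3, 0.2]
grip_width: 0.0428
```

```bash
python3 look.py 11
```

```text
[ 0.5945058  -0.01766958  0.14888601] 0.042766808369222156 [-0.68377713 -0.28845087  0.16830288] [-0.0566239   0.00064377 -0.00013331]
```

View pics/w11.png

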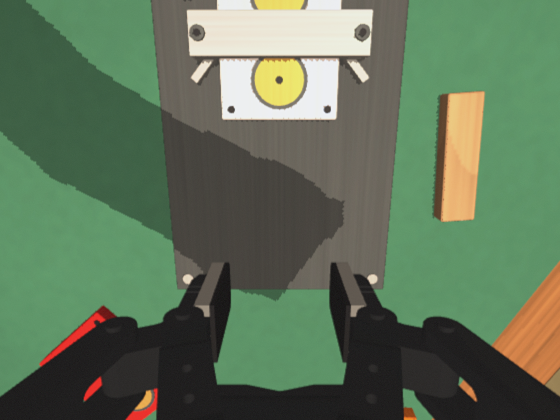

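View pics/s11.png

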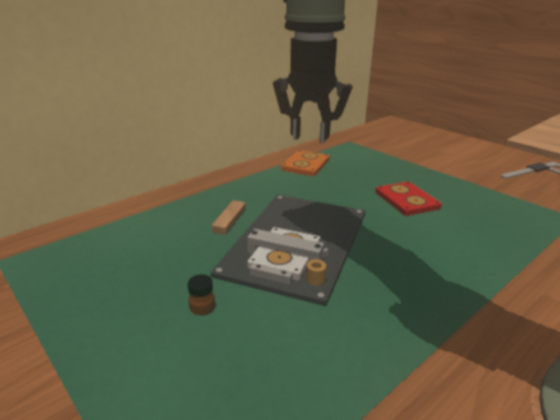

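servo_tool(
  plan=[
    [-5,10,0,0,0],
    [-10,20,0,0,0],
    [-15,30,0,0,0],
    [-20,40,0,0,0],
    [-26,50,0,0,0],
    [-32,60,0,0,0],
    [-38,72,0,0,0],
    [-42,80,0,0,0],
    [-42,80,0,0,0],
    [-42,80,0,0,0],
  ],
)

```text
clock: 18.8
position: [0.553, 0.0628, 0.1498]
tool_rot: [3.141, 0.0, 2.052]
force: [0.2, -0.3, 0.5]
grip_width: 0.0425
```

```bash
python3 - <<'E'
from ray import *
f=np.load("f.npy");c=bot.calibration("wrist")
im=bot.grab_frame("wrist");cv2.imwrite("pics/w12.png",im)
cv2.imwrite("pics/w12c.png",cv2.resize(im[:200,160:400],None,fx=3,fy=3,interpolation=cv2.INTER_CUBIC)); np.savez("w12.npz",**c)
E
```

View pics/w12.png

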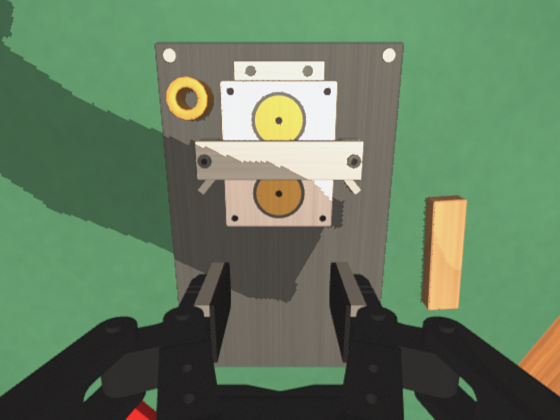

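View pics/w12c.png

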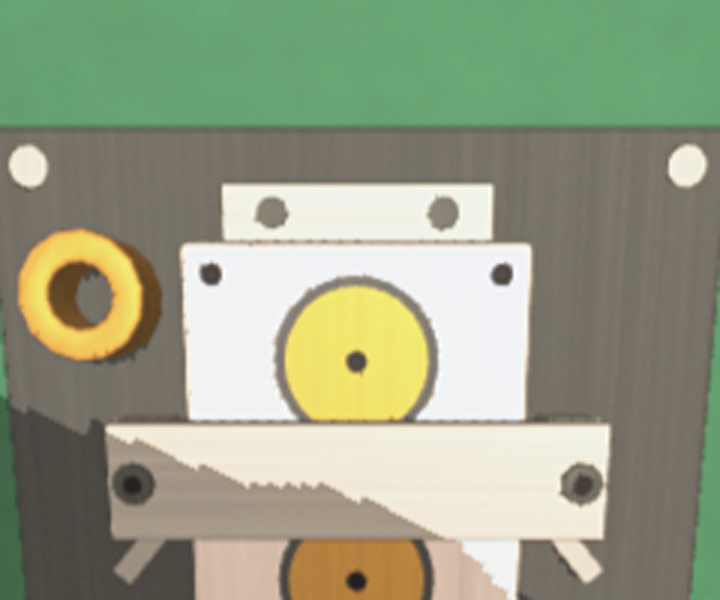

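The pallet's front edge (row 243 in the crop) lies flush along the stop. Its middle is at column 356 against about 357.5 for the stop, it is level, and the bushing and case are undisturbed. I'm handing in.

```bash
python3 - <<'E'
from ray import *
f=np.load("f.npy");c=dict(np.load("w12.npz"))
p,e=fit(c,PAL,np.array([(337,81.5),(331.5,226.5),(226,226),(220.5,81.5)]),[*place(f,[[.065,0,0]])[0][:2],f[2]])
print(rel(f,p),e)
print(bot.observe()["clock"]); print(bot.job_done())
E
```

```text
[ 0.06422286  0.00102682 -0.00048671] 0.7132838603645268
18.85
the job is handed in; nothing more can be done
None
```

I pushed the silver pallet with two half-open fingertips along the lane and under the crossbar until it met the end stop. Then I backed the arm off, lifted it clear and handed the job in at 18.85 s of the 61 s allowed.

**Last checks:** A fit from the final wrist picture puts the pallet at fixture x = 64.2 mm (home is 65), y = +1.0 mm and turned 0.0005 rad. Its front edge shows no visible gap to the stop. Contact force there rose to about 11 N and fell to about zero once I withdrew. In the pictures the jar, bushing and case look to be where they were at the start. I did not measure their positions, and the jar was last seen in the side view after I lifted clear. Nor did I measure the pallet's height or tilt at the end, or any force on the crossbar. The pallet looked flat throughout.

**Disagreement:** The fingertips were about 36–40 mm above the reported tool point, both in the pictures and on touch, against at most 13 mm from the stated data. I set the pushing height from the pictures and from one light touch of the base, which read about 28 N on the wrist sensor.

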